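Mark the third bay and push the tin into it

ROBOT

A 6-joint arm with a two-finger parallel gripper is mounted at the origin on a cart in front of the work surface, level with it; the furniture and walls round the work are solid. World frame = base frame: x ahead of the robot, y to its left, z up, the work surface at z = 0. Lengths are in mm, angles in rad, forces in N, time in s.
With the tool pointing down it reaches from about 275 to 725 mm from the base axis. Payload 15.9 kg.
Tool frame: the origin (TCP) lies where the fingers leave the gripper's body, on its centre line; the fingertips stand 73 mm ahead of it and the grasp point (between the pads) lies 54 mm ahead of it (tip_reach is the distance from the TCP to the fingertips, in mm); z points along the fingers, y is the line along which they close (so a half turn about z gives the same grasp; the last joint's range is limited). The gripper opens to 85 mm and grips with 20 to 120 N. Pads are 22 mm wide; open, the fingers measure 114 mm over their backs; the gripper's body (76 mm by 85 mm) begins 54 mm behind the grasp point. The pads swing forward as they close: fully open they stand 13 mm farther back than shut.
Start: joints at [1.267, 0.213, -0.034, 1.323, 0, 1.571], TCP at [149.568, 477.09, 303.906] pointing down, gripper open.
Joint ranges: [-2.98, 2.98], [-0.74, 1.72], [-1.14, 1.35], [-2.1, 2.04], [-1.57, 1.44], [-3.14, 3.14]. Speed limits (rad/s): [1.89, 1.89, 2.39, 2.57, 3.14, 3.14].

INTERFACE

Orientations are given as a unit quaternion [w, x, y, z].
In Python, from rig import * gives the robot as it stands. The module is installed in compiled form; this text tells all that it offers.
- The arm moves only by the shell command python3 -m jog 'ROWS' [OPENING] [FORCE]. ROWS is JSON, a list of rows, each a list of 6 numbers: the shift along the world's x, y, z in mm, then the turn, a rotation vector about the world's x, y, z in rad. A call has 1 to 10 rows; each row shifts and turns the commanded pose from where the row before left it; what a row does not reach is not made up. A row lasts 1/12 s, in which the tool goes at most 41.7 mm and 7.16 degrees, less where a joint would pass 70% of its speed; a pose out of reach is approached as far as the arm can. A call with a gripper value outside its range is refused whole. OPENING is the finger opening in mm, from 0 to 85.4, set as the call begins (- or left out, the last holds). The fingers move at their own pace and stop on an object; FORCE is the grip in N (left out, the last holds). Time passes only in rows, so rows that do not move let the fingers close. It gives the time, the measured TCP pose, the force, the opening and the grip force at its end, in the units of the state.
- get_obs(): the state, without advancing time (a new reading comes with each control period).
- snapshot(name): name is "side" or "top"; returns the picture (384x512x3 uint8, red, green, blue); there is no depth.
- camera_info(name): a dict with "vertical_fov" (degrees; the focal length in pixels is half the picture's height over the tangent of half this angle, whatever the lens; pixels are square), "cx", "cy" (the principal point, pixels), "k1" (the pictures are not rectified: a ray, as slopes to the right and down, at radius r is drawn at 1 + k1 r^2 times it, then the intrinsics apply), "cam_to_world" (4x4, takes a point from camera to world coordinates). Camera axes: x right, y up, looking along -z (the intrinsics and any distortion apply to the point x, -y, -z); pixel columns grow to the right and rows downward; lengths in mm; the calibration is good to about 2 mm. A picture is of the moment at which its call begins. camera_info takes no time and is no camera call.
- job_done(): hands the job in; it is judged then, once.
Trained networks look in the newest picture that a camera, given by its name, has taken for a name from the list of things; names that differ only in an ending like _2 or _b are one class to them, and where a whole thing is asked for, a point or a joint stands for the part that bears it (a point fixed in the world has none). Each returns a list of dicts, best first, with "conf" (0 to 1); they miss things now and then, are a little off and sometimes report something else, mostly with a low value. They report only what shows in the picture. A call takes as long as a camera call. They do not tell look-alikes from the thing itself.
- look_for(camera, query): "rect" ([left, top, right, bottom] as shares, 0 to 1, of the picture: columns of its width, rows of its height, round what is visible of it).
The state is a dict: "time": time; "qpos": joint angles; "dq": joint speeds; "joint_efforts": joint torques, N m; "ee_pos": TCP position; "orientation": TCP orientation; "wrist_force": force on the tool from outside, world axes, zero at the start; "moment": the same for the moment, N m; "width": finger opening in mm; "grasp_force": force on a finger pad.
Only numpy, scipy, OpenCV 4.12 (cv2) and the standard library are available. Lean on these libraries where they do the work, as an engineer would, in place of code of your own. Each camera call takes 0.05 s, during which the arm holds its last target. There are 200 camera calls.

TASK

Count the gaps of the wooden divider rack from its left end as the robot sees it. First run a fingertip along the rail at the rack's back to push the sliding tab until the whole tab stands over the third gap; then push the small round tin, sliding it on the desk and never lifting it, into that third gap until no part of it sticks out in front of the dividers. Do not push the tin into any other gap, leave the tab over the third gap, and leave the other loose things where they are.

Things in the scene. Friction and masses are not known exactly. Their poses are not given: they have to be found in the camera images.
- rack: low wooden divider rack, fixed, 345 mm wide; walls 44 mm high, 5 mm thick, no floor. Origin on the desk, mid-rack; x points from the open front to the back, y to the left end. Walls' front ends at x = -35 mm; back board's inner face at x = +30 mm; end walls' inner faces at y = +/-167.5 mm. Four dividers make five gaps, counted 1 to 5 from the left (+y)
- rail_mid (a point): middle of the rack's steel rail, on its axis: 8 mm thick, it runs along the rack's y over the back board, at rack x = +34 mm, 55 mm above the desk. The posts at its ends are 64 mm high. Axes as the rack's
- divider_1: first divider from the left: wooden wall 64 x 5 x 44 mm parallel to the rack's x, fixed; origin at its underside, midway in its 5 mm thickness, level with the rack's origin in x. Between gaps 1 and 2. The gaps are unequal, 52 to 72 mm clear
- divider_2: second divider, like the first; between gaps 2 and 3
- divider_3: third divider, like the first; between gaps 3 and 4
- divider_4: fourth divider, like the first; between gaps 4 and 5
- tab_fin (a point): dark steel tab that slides on the rail, it starts over gap 2 or the divider to its left. The point is the middle of its upright fin, 20 mm (rack x) by 14 mm (rack y) by 38 mm high, which reaches from 58 to 96 mm above the desk; its sleeve round the rail is 18 mm long and 16 mm thick. Axes as the rack's. It takes 1 to 2 N to slide and stays where it is left
- tab (a joint): travel of the tab along the rail, m: 0 at the left end, growing to the right (rack -y) up to 0.30
- tin_center (a point): small plain round tin lying flat on the desk in front of the rack, 41 mm across, 16 mm high, 24 to 48 g; the point is its centre, 8 mm above the desk. It slides easily and may turn about the vertical. Keep it flat and on the desk
- eraser: eraser 19 x 42 x 11 mm, loose, lying in gap 1; leave it
- match_box: match box 36 x 54 x 15 mm, loose, lying in gap 4; leave it
- glue_stick: glue stick 25 mm across, 85 mm tall, loose, standing in gap 5; leave it
- tape_roll: roll of tape 61 mm across, 19 mm high, loose, lying flat on the desk to the left of the rack; leave it
- tape_measure: pocket tape measure 58 x 75 x 27 mm, loose, on the desk behind the rack's right end; leave it
Things that resemble listed ones, but are neither listed nor needed, are in the scene too. What is shaped like the divider_2 but blue is not meant. What is shaped like the part that bears tin_center but blue is not meant.

How it is judged:
By the outcome, as a careful person would: the job done as asked, in the order asked, and still so for the second after the job is handed in, with the robot touching nothing.
It also fails if it takes over 69 s, if anything falls off the work surface, if the arm or the gripper's body presses on something with over 40 N, if the wrist force passes 120 N, or if a joint passes its speed limit or range.

## Working session

There is one attempt and no reset: what is moved stays moved. The work goes in short steps, Python scripts to look and compute and a shell command to move; the robot and the scene stay as the last step left them, time stands still between calls to the robot, and variables do not carry over. Pictures are saved under pics/ and viewed, at most 10 in all, crops included, and the job is handed in when it is done.

```bash
mkdir -p pics
cat > h.py <<'E'
from rig import *
import numpy as np, cv2
def cam(n):
    c=camera_info(n); f=192/np.tan(np.radians(c["vertical_fov"])/2)
    return c,f,np.array(c["cam_to_world"])
def ray(n,u,v):
    c,f,T=cam(n); d=np.array([(u-c["cx"])/f,(v-c["cy"])/f]); s=d.copy()
    for _ in range(20): s=d/(1+c["k1"]*(s@s))
    return T[:3,3],T[:3,:3]@np.array([s[0],-s[1],-1])
def onz(n,u,v,z):
    o,d=ray(n,u,v); return o+d*(z-o[2])/d[2]
def proj(n,p):
    c,f,T=cam(n); q=T[:3,:3].T@(np.array(p)-T[:3,3]); s=np.array([q[0],-q[1]])/-q[2]
    s=s*(1+c["k1"]*(s@s)); return s*f+[c["cx"],c["cy"]]
def tri(a,pa,b,pb):
    o1,d1=ray(a,*pa);o2,d2=ray(b,*pb)
    t=np.linalg.lstsq(np.c_[d1,-d2],o2-o1,rcond=None)[0]
    x,y=o1+d1*t[0],o2+d2*t[1]; return (x+y)/2,np.linalg.norm(x-y)
E
python3 - <<'E'
from h import *
np.set_printoptions(precision=1,suppress=True)
for n in("side","top"):
    im=snapshot(n); cv2.imwrite(f"pics/{n}.png",cv2.resize(im[:,:,::-1],(800,600),interpolation=cv2.INTER_CUBIC))
    c,f,T=cam(n);print(n,f,c["k1"],T[:3,3],T[:3,:3]@[0,0,-1])
    for q in("rack","divider_1","tab_fin","tin_center","eraser","match_box","glue_stick","tape_roll","tape_measure"):
        print(q,[(round(r["conf"],2),(np.array(r["rect"])*[512,384,512,384]).round(0).tolist()) for r in look_for(n,q)[:7]])
E
```

```text
side 430.48045098051864 0.03218634228288689 [ 177.  -644.5  725.7] [ 0.3  0.7 -0.6]
rack [(0.94, [216.0, 181.0, 319.0, 285.0]), (0.3, [345.0, 245.0, 378.0, 278.0])]
divider_1 [(0.79, [268.0, 248.0, 289.0, 268.0]), (0.79, [228.0, 258.0, 251.0, 283.0]), (0.73, [239.0, 211.0, 264.0, 236.0]), (0.63, [257.0, 226.0, 278.0, 252.0]), (0.6, [228.0, 202.0, 249.0, 225.0])]
tab_fin [(0.7, [257.0, 191.0, 263.0, 207.0]), (0.6, [341.0, 247.0, 380.0, 278.0])]
tin_center [(0.59, [208.0, 237.0, 223.0, 249.0]), (0.47, [196.0, 211.0, 213.0, 228.0])]
eraser [(0.39, [222.0, 204.0, 237.0, 210.0])]
match_box [(0.73, [261.0, 241.0, 280.0, 257.0])]
glue_stick [(0.67, [254.0, 189.0, 265.0, 210.0]), (0.6, [287.0, 239.0, 299.0, 271.0])]
tape_roll [(0.52, [182.0, 172.0, 198.0, 190.0])]
tape_measure [(0.64, [342.0, 245.0, 379.0, 277.0]), (0.52, [217.0, 182.0, 317.0, 288.0]), (0.22, [286.0, 241.0, 300.0, 269.0])]
top 411.71209920899264 0.009540565862920302 [ 375.2  172.1 1140.9] [ 0.2  0.  -1. ]
rack [(0.92, [224.0, 187.0, 360.0, 235.0])]
divider_1 [(0.71, [225.0, 186.0, 360.0, 231.0]), (0.62, [304.0, 201.0, 307.0, 224.0]), (0.58, [331.0, 236.0, 341.0, 262.0]), (0.5, [255.0, 207.0, 259.0, 209.0]), (0.42, [329.0, 194.0, 333.0, 219.0])]
tab_fin [(0.48, [268.0, 196.0, 272.0, 208.0])]
tin_center [(0.63, [279.0, 245.0, 294.0, 257.0]), (0.27, [222.0, 186.0, 359.0, 234.0])]
eraser []
match_box [(0.56, [306.0, 199.0, 327.0, 219.0]), (0.42, [165.0, 233.0, 188.0, 253.0])]
glue_stick [(0.7, [268.0, 193.0, 277.0, 204.0]), (0.36, [227.0, 187.0, 360.0, 236.0])]
tape_roll [(0.86, [164.0, 231.0, 187.0, 253.0])]
tape_measure [(0.68, [345.0, 134.0, 371.0, 158.0])]
```

View pics/side.png

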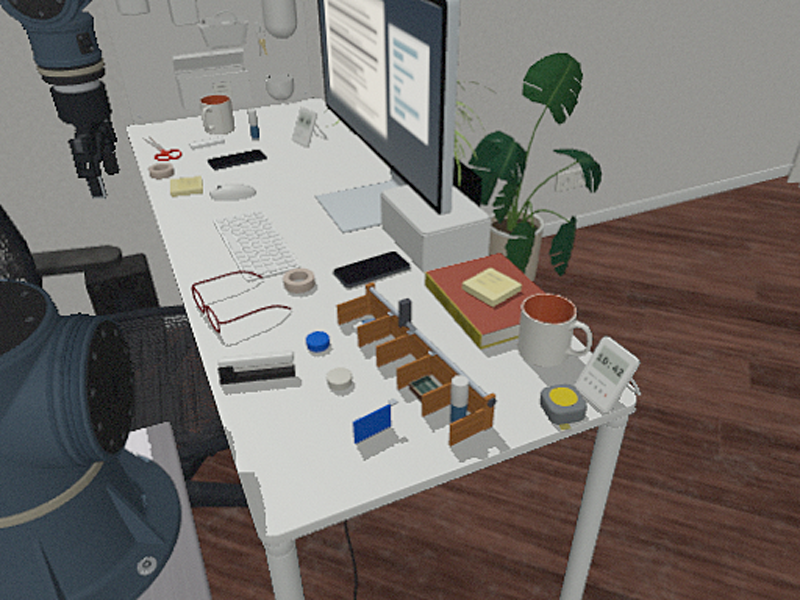

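View pics/top.png

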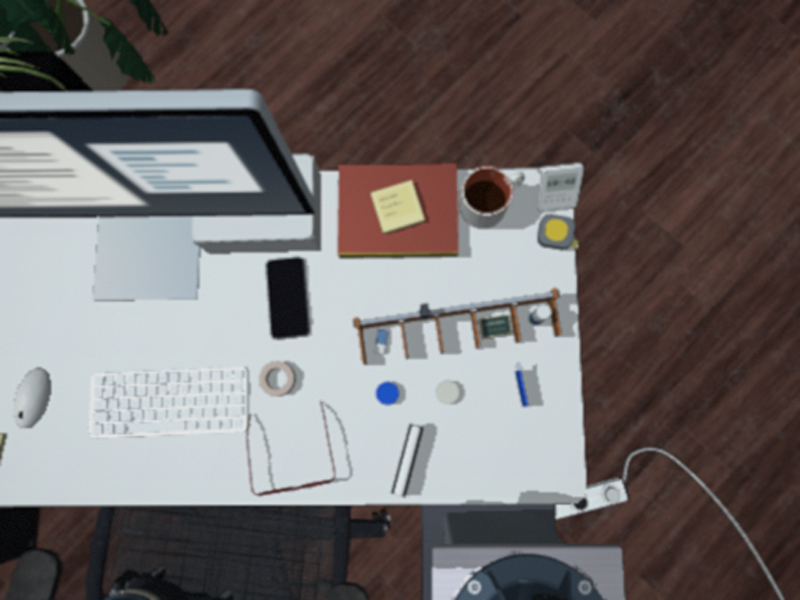

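The side view shows the white tin at about (340,379) of 800x600 and the blue look-alike at (318,341). In the top view the white tin is at (448,391) and the blue one at (387,392). The blue wall at (521,385) is a decoy divider. The tab is at (424,310), over gap 2. The tin meant is the white (plain) one, which I'll confirm in an enlarged crop.

Run:
```python
from h import *
import rig
t=snapshot("top");s=snapshot("side")
a=cv2.resize(t[180:265,218:372,::-1],(770,425),interpolation=cv2.INTER_CUBIC)
cv2.imwrite("pics/ct.png",a)
b=cv2.resize(s[175:290,190:330,::-1],(700,575),interpolation=cv2.INTER_CUBIC)
cv2.imwrite("pics/cs.png",b)
```

```text
(no output)
```

View pics/ct.png

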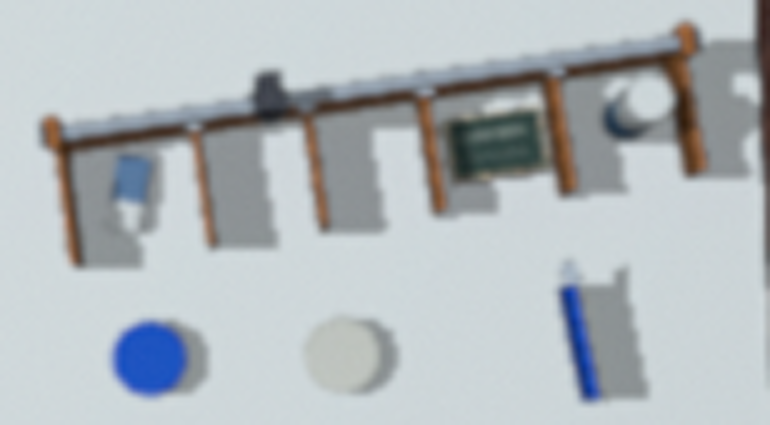

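View pics/cs.png

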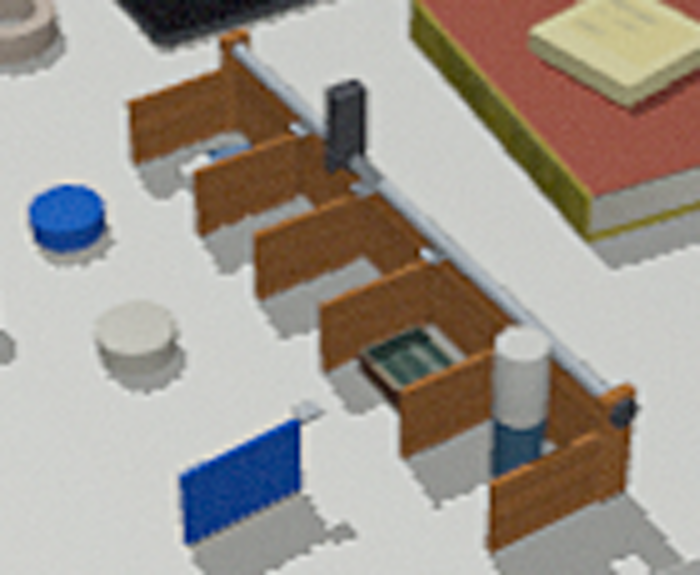

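The crops confirm it. The tin is the plain white one at top crop (343,355), and the blue one at (150,358) is the decoy. Four wooden dividers have front ends at (212,245), (323,229), (438,212) and (568,192), so gap 3 lies between (323,229) and (438,212), and it's empty. The tab is at (270,95), over gap 2.

Run:
```python
from h import *
from scipy.optimize import least_squares
np.set_printoptions(precision=1,suppress=True)
T=lambda p:(p[0]/5+217.6,p[1]/5+179.6); S=lambda p:(p[0]/5+189.6,p[1]/5+174.6)
top=[(77,262),(212,245),(323,229),(438,212),(568,192),(696,173)]
sid=[(130,103),(198,172),(256,235),(321,304),(402,402),(490,484)]
names="L d1 d2 d3 d4 R".split()
for n,a,b in zip(names,top,sid):
    p,e=tri("top",T(a),"side",S(b)); print(n,p,e, onz("top",*T(a),44), onz("side",*S(b),44))
print("tin",tri("top",T((343,354)),"side",S((137,328))),onz("top",*T((343,354)),16),onz("side",*S((137,328)),16))
print("blue",onz("top",*T((150,357)),16))
print("fin top",tri("top",T((269,82)),"side",S((347,88))))
# rack fit: x,y,yaw, d1..d4 offsets; camera offset 2px free per camera (calibration)
def W(q,p):
    c,s=np.cos(q[2]),np.sin(q[2]); return [q[0]+c*p[0]-s*p[1],q[1]+s*p[0]+c*p[1],p[2]]
def pts(q): return [170,*q[3:7],-170]
def res(q):
    r=[]
    for y,a,b in zip(pts(q),top,sid):
        w=W(q,(-35,y,44)); r+=list(proj("top",w)-T(a)+q[7:9]); r+=list(proj("side",w)-S(b)+q[9:11])
    # posts tops z=64, x=34
    for y,a,b in ((170,(50,122),(236,36)),(-170,(685,32),(620,392))):
        w=W(q,(34,y,64)); r+=list(.7*(proj("top",w)-T(a)+q[7:9])); r+=list(.5*(proj("side",w)-S(b)+q[9:11]))
    return np.r_[r,np.array(q[7:11])*.7]
f=least_squares(res,[480,80,-.1,100,40,-30,-100,0,0,0,0]); q=f.x
print("rack",q[:2],"yaw %.3f"%q[2],"div",q[3:7],"off",q[7:],"rms",np.sqrt(np.mean(f.fun**2)))
c,s=np.cos(q[2]),np.sin(q[2])
def R(p): d=np.array(p[:2])-q[:2]; return np.array([c*d[0]+s*d[1],-s*d[0]+c*d[1]])
def off(n,uv,i): return tuple(np.array(uv)+q[i:i+2])
tin=tri("top",off("t",T((343,354)),7),"side",off("s",S((137,328)),9)); fin=tri("top",off("t",T((269,82)),7),"side",off("s",S((347,88)),9))
print("corr tin",tin,R(tin[0]),"fin",fin,R(fin[0]))
print("gap edges",np.diff(pts(q))+5)
for n,p in dict(d2=(-35,q[4]),d3=(-35,q[5]),g3f=(-35,(q[4]+q[5])/2),g3b=(30,(q[4]+q[5])/2),g3rail=(34,(q[4]+q[5])/2)).items(): print(n,np.array(W(q,(*p,0))))
print({k:np.array(v).round(3) for k,v in get_obs().items() if k in("time","ee_pos","orientation","wrist_force","width")})
```

```text
L [458.2 271.5  45.4] 1.7092850704403462 [457.5 271.9  44. ] [459.6 273.2  44. ]
d1 [468.1 199.2  45. ] 4.6640466574823085 [465.9 199.8  44. ] [470.8 200.   44. ]
d2 [476.2 139.9  43.8] 4.6282565172109775 [474.  140.6  44. ] [478.4 139.3  44. ]
d3 [484.8  78.5  43.5] 4.493887179873002 [482.6  79.2  44. ] [486.8  77.6  44. ]
d4 [495.1   8.   35.9] 3.1624343936914294 [492.7   9.8  44. ] [492.9   0.1  44. ]
R [504.5 -59.8  41.6] 4.196078348820734 [502.3 -58.6  44. ] [505.5 -62.2  44. ]
tin (array([409.3, 129.8,  15.3]), np.float64(1.1593025821250444)) [408.7 129.9  16. ] [409.6 128.9  16. ]
blue [407.8 234.5  16. ]
fin top (array([543.9, 169.1,  96. ]), np.float64(2.747009991972037))
rack [516.  110.5] yaw 0.134 div [  94.3   34.1  -28.  -100.9] off [-0.5  0.5  0.5  0.2] rms 0.5642524138022298
corr tin (array([409.3, 130.6,  13.8]), np.float64(4.022641671033841)) [-103.1   34.2] fin (array([544.1, 169.9,  94.6]), np.float64(0.07483855052659064)) [35.7 55.2]
gap edges [-70.7 -55.2 -57.1 -67.9 -64.1]
d2 [476.8 139.6   0. ]
d3 [485.1  78.1   0. ]
g3f [481.  108.9   0. ]
g3b [545.4 117.5   0. ]
g3rail [549.3 118.1   0. ]
{'time': np.float64(1.1), 'ee_pos': array([149.6, 477.1, 303.9]), 'orientation': array([-0. ,  0.2,  1. , -0. ]), 'wrist_force': array([0.5, 0. , 0.4]), 'width': np.float64(84.991)}
```

```bash
python3 -m jog '[[20,-26.6,0,0,0,0.044],[20,-26.6,0,0,0,0.044],[20,-26.6,0,0,0,0.044],[20,-26.6,0,0,0,0.044],[20,-26.6,0,0,0,0.044],[20,-26.6,0,0,0,0.044],[20,-26.6,0,0,0,0.044],[20,-26.6,0,0,0,0.044],[20,-26.6,0,0,0,0.044],[20,-26.6,0,0,0,0.044]]' 0 20
cat >> h.py <<'E'
from scipy.spatial.transform import Rotation as Ro
Q=np.array([516,110.5]); YAW=.134
def toR(p): d=np.array(p[:2])-Q; c,s=np.cos(YAW),np.sin(YAW); return np.array([c*d[0]+s*d[1],-s*d[0]+c*d[1]])
def toW(p): c,s=np.cos(YAW),np.sin(YAW); return Q+[c*p[0]-s*p[1],s*p[0]+c*p[1]]
def st():
    o=get_obs(); q=o["orientation"]; M=Ro.from_quat([*q[1:],q[0]]).as_matrix()
    print("t",round(float(o["time"]),2),"p",np.round(o["ee_pos"],1),"rack",toR(o["ee_pos"]).round(1),"tool y deg",np.degrees(np.arctan2(M[1,1],M[0,1])).round(1),"z",M[:,2].round(3),"F",np.round(o["wrist_force"],1),"w",round(float(o["width"]),1),"q",np.round(o["qpos"],2))
E
python3 -c "
from h import *
st(); print(toW((35,97)),toW((35,24.5)),onz('top',312*.64,213*.64,100),onz('top',312*.64,240*.64,0))"
```

```text
time: 1.93
ee_pos: [350.2, 209.6, 304.1]
orientation: [0.0, -0.069, 0.998, 0.0]
wrist_force: [0.9, 0.8, 0.6]
width: -0.0
grasp_force: 0.0
t 1.93 p [350.2 209.6 304.1] rack [-151.1  120.4] tool y deg 97.9 z [ 0.  0. -1.] F [0.9 0.8 0.6] w -0.0 q [ 0.54  0.02 -0.25  1.3   0.    0.4 ]
[537.72710368 211.30641332] [547.41305602 139.45634493] [705.54374437 355.86628781 100.        ] [685.90136121 372.59725837   0.        ]
```

```bash
python3 -m jog '[[31.3,0.3,0,0,0,0],[31.3,0.3,0,0,0,0],[31.3,0.3,0,0,0,0],[31.3,0.3,0,0,0,0],[31.3,0.3,0,0,0,0],[31.3,0.3,0,0,0,0],[0,0,-38.5,0,0,0],[0,0,-38.5,0,0,0],[0,0,-38.5,0,0,0],[0,0,0,0,0,0]]'
python3 - <<'E'
from h import *
st()
t=snapshot("top");s=snapshot("side")
a=cv2.resize(t[165:265,218:372,::-1],(462,300),interpolation=cv2.INTER_CUBIC)
b=cv2.resize(s[155:255,200:330,::-1],(780,600),interpolation=cv2.INTER_CUBIC)
cv2.imwrite("pics/m1.png",b); cv2.imwrite("pics/m1t.png",a)
E
```

```text
time: 2.77
ee_pos: [534.3, 211.5, 181.5]
orientation: [-0.005, -0.068, 0.998, -0.002]
wrist_force: [-1.0, -0.1, -0.5]
width: 0.1
grasp_force: 0.0
t 2.77 p [534.3 211.5 181.5] rack [31.6 97.7] tool y deg 97.8 z [-0.01  -0.004 -1.   ] F [-1.  -0.1 -0.5] w 0.1 q [ 0.38  0.42 -0.06  1.1   0.    0.24]
```

View pics/m1.png

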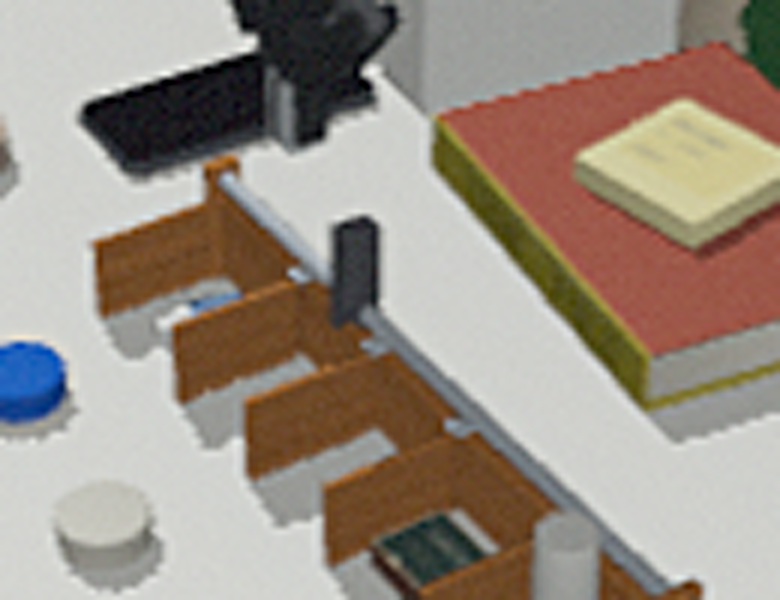

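The picture shows the closed fingertips at about (295,130), left of and above the tab fin at (355,270). The rest is undisturbed. I'll lower the tool.

```bash
python3 -m jog '[[3,0,-20,0,0,0],[0,0,-18,0,0,0],[0,0,0,0,0,0],[0,0,0,0,0,0],[0,0,0,0,0,0]]'; python3 -c "
from h import *
st()"
```

```text
time: 3.28
ee_pos: [541.4, 213.4, 153.1]
orientation: [0.001, -0.068, 0.998, 0.0]
wrist_force: [0.5, -0.3, 0.2]
width: 0.0
grasp_force: 0.0
t 3.28 p [541.4 213.4 153.1] rack [38.9 98.5] tool y deg 97.8 z [ 0.003  0.001 -1.   ] F [ 0.5 -0.3  0.2] w 0.0 q [ 0.38  0.45 -0.1   1.03  0.    0.24]
```

```bash
python3 -m jog '[[-4,-0.5,-7,0,0,0],[1.3,-9.9,0,0,0,0],[1.3,-9.9,0,0,0,0],[0.7,-5,0,0,0,0],[0.7,-5,0,0,0,0],[0.7,-5,0,0,0,0]]'; python3 -c "
from h import *
st()"; python3 -m jog '[[0.7,-5,0,0,0,0],[0.7,-5,0,0,0,0],[0.7,-5,0,0,0,0],[0.7,-5,0,0,0,0]]';python3 -c "
from h import *
st()
t=snapshot('top');s=snapshot('side')
print([(round(r['conf'],2),(np.array(r['rect'])*[512,384,512,384]).round(1).tolist()) for r in look_for('side','tab_fin')[:3]])
cv2.imwrite('pics/m2.png',cv2.resize(s[155:255,200:330,::-1],(780,600),interpolation=cv2.INTER_CUBIC))"
```

```text
time: 3.78
ee_pos: [541.3, 176.9, 143.7]
orientation: [0.0, -0.068, 0.998, 0.0]
wrist_force: [0.5, 0.8, 1.8]
width: 0.2
grasp_force: 0.6
t 3.78 p [541.3 176.9 143.7] rack [33.9 62.4] tool y deg 97.8 z [ 0.  0. -1.] F [0.5 0.8 1.8] w 0.2 q [ 0.32  0.43 -0.14  0.99  0.    0.18]
time: 4.12
ee_pos: [544.1, 157.1, 143.5]
orientation: [0.0, -0.068, 0.998, 0.0]
wrist_force: [-0.4, 1.5, 1.0]
width: 0.1
grasp_force: 0.6
t 4.12 p [544.1 157.1 143.5] rack [34.  42.5] tool y deg 97.8 z [ 0.  0. -1.] F [-0.4  1.5  1. ] w 0.1 q [ 0.28  0.43 -0.15  0.99  0.    0.14]
[(0.72, [263.0, 200.1, 270.3, 216.8])]
```

View pics/m2.png

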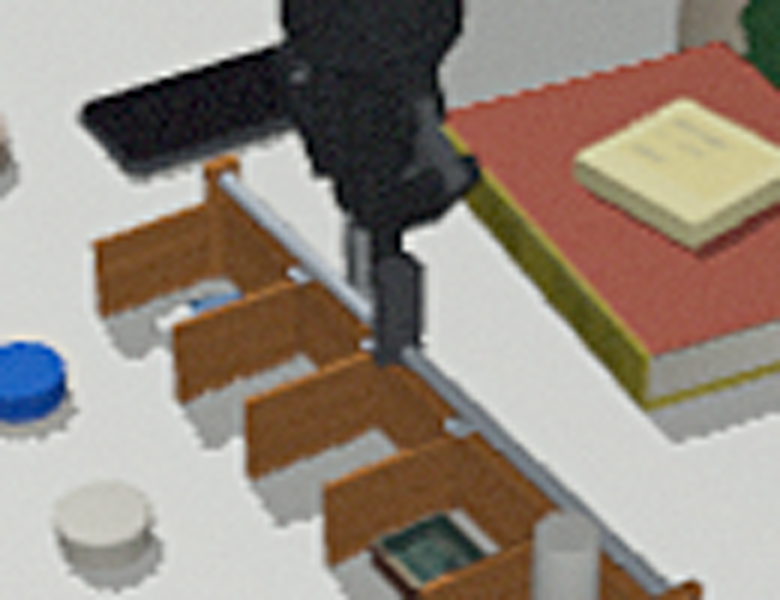

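The fin has moved with the fingertip and its top is now at (402,255), around divider 2. I'll compute the remaining travel.

Run:
```python
from h import *
for uv in ((347/5+189.6,88/5+174.6),(403/6+199.6,258/6+154.6)):
    print(toR(onz("side",*uv,96)))
for y in (60,55,30,25,20,3): print(y,proj("side",[*toW((34,y)),96]))
```

```text
[34.06436992 54.6963829 ]
[37.98899048 24.52127307]
60 [257.87151926 191.19435707]
55 [258.91492584 192.14966912]
30 [264.23234277 197.01807259]
25 [265.3163716  198.01055041]
20 [266.40740944 199.00944072]
3 [270.17032555 202.45451089]
```

```bash
python3 -m jog '[[0.7,-4.8,0,0,0,0],[0.7,-4.8,0,0,0,0],[0.7,-4.8,0,0,0,0],[0.6,-4.5,0,0,0,0],[0,0,0,0,0,0],[-0.7,5,0,0,0,0],[-1.3,10,0,0,0,0],[-1.3,10,20,0,0,0],[0,0,40,0,0,0],[0,0,40,0,0,0]]'; python3 -m jog '[[0,0,20,0,0,0],[-40,0,0,0,0,0],[-40,0,0,0,0,0],[-40,0,0,0,0,0],[0,0,0,0,0,0]]' 
python3 -c "
from h import *
st()
t=snapshot('top');s=snapshot('side')
print([(round(r['conf'],2),(np.array(r['rect'])*[512,384,512,384]).round(1).tolist()) for n in ('side','top') for r in look_for(n,'tab_fin')[:2]])
a=cv2.resize(t[180:265,240:340,::-1],(400,340),interpolation=cv2.INTER_CUBIC);b=cv2.resize(s[175:260,190:290,::-1],(400,340),interpolation=cv2.INTER_CUBIC)
cv2.imwrite('pics/m3.png',np.hstack([a,b]))"
```

```text
time: 5.1
ee_pos: [542.0, 164.9, 243.7]
orientation: [-0.001, -0.069, 0.998, -0.0]
wrist_force: [1.0, 0.4, 0.2]
width: 0.2
grasp_force: 0.0
time: 5.52
ee_pos: [416.9, 163.7, 263.0]
orientation: [-0.002, -0.069, 0.998, -0.0]
wrist_force: [1.5, -0.4, 0.2]
width: -0.0
grasp_force: 0.0
t 5.52 p [416.9 163.7 263. ] rack [-91.1  66. ] tool y deg 97.9 z [-0.004 -0.001 -1.   ] F [ 1.5 -0.4  0.2] w -0.0 q [ 0.37  0.12 -0.25  1.2   0.    0.24]
[(0.6, [267.5, 200.2, 273.4, 219.2]), (0.64, [328.9, 188.0, 358.3, 217.8])]
```

View pics/m3.png

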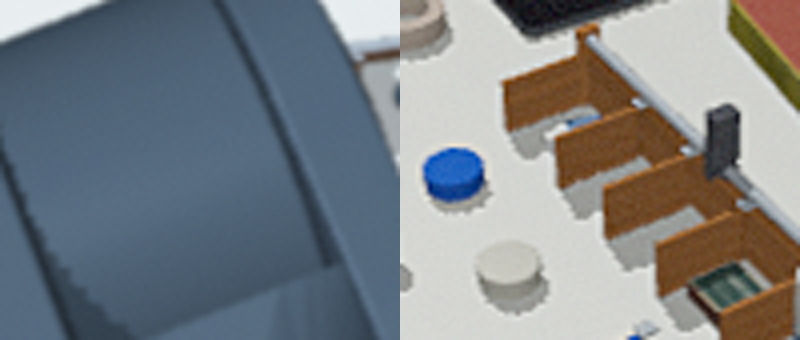

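The tab stands over gap 3: its fin is at (722,140), with the divider clips at (688,152) and (745,204), so rack y is about 3. Next is the tin, pushed with slightly open fingers acting as a cradle.

```bash
python3 -m jog '[[-8,-2.3,0,0,0,-0.1],[-8,-2.3,0,0,0,-0.1],[-8,-2.3,0,0,0,-0.1],[-8,-2.3,0,0,0,-0.1],[-8,-2.3,0,0,0,-0.1],[-8,-2.3,0,0,0,-0.1],[0,0,-38,0,0,0],[0,0,-38,0,0,0],[0,0,-38,0,0,0],[0,0,0,0,0,0]]' 16 20; python3 -m jog '[[0,0,-20,0,0,0],[0,0,0,0,0,0],[0,0,0,0,0,0]]' ; python3 -c "
from h import *
st()
s=snapshot('side')
cv2.imwrite('pics/m4.png',cv2.resize(s[185:285,150:280,::-1],(780,600),interpolation=cv2.INTER_CUBIC))"
```

```text
time: 6.55
ee_pos: [373.2, 149.0, 144.2]
orientation: [-0.003, 0.23, 0.973, -0.002]
wrist_force: [-1.6, -1.4, -1.8]
width: 16.2
grasp_force: 0.0
time: 6.8
ee_pos: [375.9, 150.1, 130.5]
orientation: [-0.0, 0.23, 0.973, -0.0]
wrist_force: [-0.1, 0.0, 0.1]
width: 16.3
grasp_force: 0.0
t 6.8 p [375.9 150.1 130.5] rack [-133.5   58. ] tool y deg 63.4 z [-0. -0. -1.] F [-0.1  0.   0.1] w 16.3 q [ 0.38  0.14 -0.59  0.84 -0.    0.84]
```

View pics/m4.png

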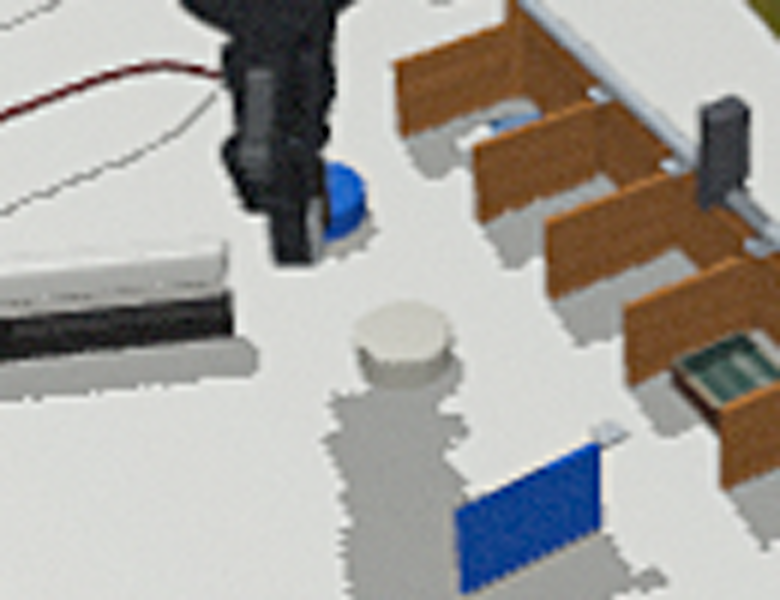

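The fingers are above and behind the tin: tips at (295,260), tin at (405,345). The stapler end at (230,300) stays clear. I'll back up a little, lower, and push along the diagonal.

```bash
python3 -m jog '[[-7.6,0.4,0,0,0,0],[0,0,-20,0,0,0],[0,0,-20,0,0,0],[0,0,-12,0,0,0],[0,0,0,0,0,0],[0,0,0,0,0,0]]' ; python3 -m jog '[[7.2,-3.6,0,0,0,0],[7.2,-3.6,0,0,0,0],[7.2,-3.6,0,0,0,0],[7.2,-3.6,0,0,0,0],[7.2,-3.6,0,0,0,0],[0,0,0,0,0,0]]'; python3 -c "
from h import *
st()
s=snapshot('side')
print([(round(r['conf'],2),(np.array(r['rect'])*[512,384,512,384]).round(1).tolist()) for r in look_for('side','tin_center')[:3]])
cv2.imwrite('pics/m5.png',cv2.resize(s[185:285,150:280,::-1],(780,600),interpolation=cv2.INTER_CUBIC))"
```

```text
time: 7.35
ee_pos: [367.6, 150.4, 78.2]
orientation: [0.0, 0.23, 0.973, 0.0]
wrist_force: [1.0, -0.3, -0.1]
width: 15.9
grasp_force: 0.0
time: 7.85
ee_pos: [405.4, 131.7, 77.6]
orientation: [0.001, 0.23, 0.973, 0.0]
wrist_force: [-0.3, 0.4, -0.0]
width: 16.4
grasp_force: 0.0
t 7.85 p [405.4 131.7  77.6] rack [-106.8   35.8] tool y deg 63.4 z [ 0.001  0.    -1.   ] F [-0.3  0.4 -0. ] w 16.4 q [ 0.31  0.25 -0.61  0.71 -0.    0.78]
[(0.68, [221.1, 235.9, 235.6, 249.2]), (0.58, [192.8, 212.5, 206.0, 226.0])]
```

View pics/m5.png

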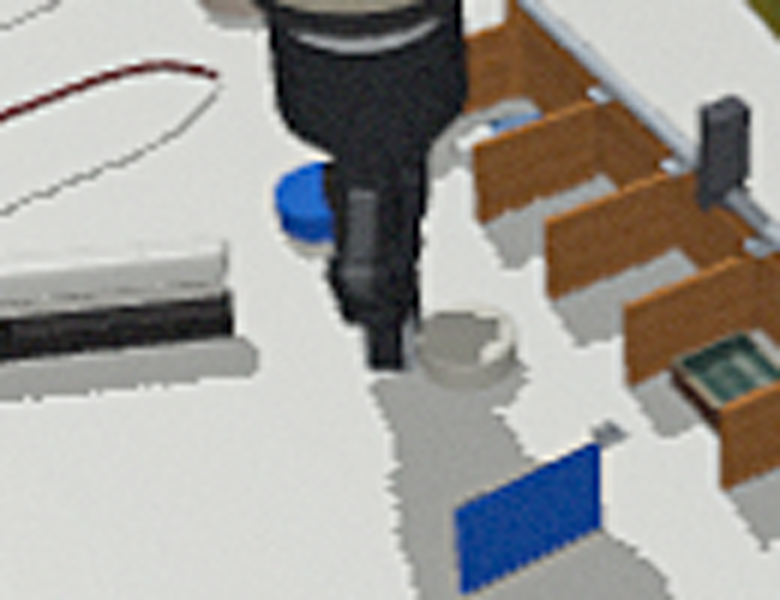

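The tin sits against the fingertips with its top centre at about (467,333). The push is working, so I'll track it numerically.

```bash
cat >> h.py <<'E'
def tin():
    s=snapshot("side"); 
    cand=[]
    for r in look_for("side","tin_center")[:3]:
        a=np.array(r["rect"])*[512,384,512,384]; w=onz("side",(a[0]+a[2])/2,(a[1]+a[3])/2,8)
        print(round(r["conf"],2),a.round(1),"W",w[:2].round(1),"R",toR(w).round(1))
    hsv=cv2.cvtColor(s,cv2.COLOR_RGB2HSV); return s
E
python3 -c "
from h import *
for c in ((215.5,243),):
    w=onz('side',*c,8); print('initial',w,toR(w))
w=onz('side',467/6+149.6,333/6+184.6,16); print(w,toR(w)); tin()
print('predicted', toR(np.array([405.4,131.7])+30*np.array([.895,-.446])))"
```

```text
initial [405.29213879 129.34041773   8.        ] [-107.19834498   33.46201888]
[433.16523738 118.41076001  16.        ] [-81.03531193  18.90651324]
0.62 [218.2 237.9 235.4 248.4] W [430.6 117.1] R [-83.8  17.9]
0.48 [195.2 212.7 203.8 225.6] W [398.5 236.3] R [-99.6 140.4]
predicted [-81.95447007  18.93884197]
```

```bash
python3 -m jog '[[6.2,-3.1,0,0,0,0],[6.2,-3.1,0,0,0,0],[6.2,-3.1,0,0,0,0],[6.2,-3.1,0,0,0,0],[0,0,0,0,0,0],[-12,6,0,0,0,0],[-20,10,0,0,0,0],[0,0,0,0,0,0]]';python3 -c "
from h import *
st()"; python3 -m jog '[[0,-6,0,0,0,0.1],[0,-6,0,0,0,0.1],[0,-6,0,0,0,0.1],[0,-6,0,0,0,0.1],[0,-6,0,0,0,0.1],[0,-6,0,0,0,0.1],[0,0,0,0,0,0],[0,0,0,0,0,0]]'; python3 -c "
from h import *
st();tin();tin()"
```

```text
time: 8.72
ee_pos: [392.9, 136.4, 76.9]
orientation: [-0.001, 0.23, 0.973, -0.0]
wrist_force: [0.4, -0.3, -0.6]
width: 16.3
grasp_force: 0.0
t 8.72 p [392.9 136.4  76.9] rack [-118.5   42.2] tool y deg 63.5 z [-0.003 -0.    -1.   ] F [ 0.4 -0.3 -0.6] w 16.3 q [ 0.33  0.23 -0.63  0.71  0.    0.8 ]
time: 9.38
ee_pos: [396.1, 100.0, 77.4]
orientation: [-0.0, -0.066, 0.998, 0.0]
wrist_force: [0.5, -0.4, 0.1]
width: 16.3
grasp_force: 0.0
t 9.38 p [396.1 100.   77.4] rack [-120.2    5.6] tool y deg 97.6 z [-0.  0. -1.] F [ 0.5 -0.4  0.1] w 16.3 q [ 0.25  0.22 -0.65  0.7   0.    0.11]
0.65 [230.2 238.  247.3 249.4] W [456.7 102.8] R [-59.8   0.3]
0.74 [228.6 236.7 244.8 250.3] W [452.4 105.6] R [-63.7   3.6]
```

```bash
python3 -m jog '[[0.3,-2.6,0,0,0,0],[9.9,1.3,0,0,0,0],[9.9,1.3,0,0,0,0],[7,0.9,0,0,0,0],[7,0.9,0,0,0,0],[7,0.9,0,0,0,0],[7,0.9,0,0,0,0],[7,1,0,0,0,0],[0,0,0,0,0,0]]'; python3 -c "
from h import *
st();tin();tin()"
```

```text
time: 10.33
ee_pos: [453.0, 104.7, 77.5]
orientation: [0.0, -0.068, 0.998, 0.0]
wrist_force: [0.1, 0.3, -1.0]
width: 15.9
grasp_force: 0.0
t 10.33 p [453.  104.7  77.5] rack [-63.2   2.7] tool y deg 97.8 z [ 0.001  0.    -1.   ] F [ 0.1  0.3 -1. ] w 15.9 q [ 0.23  0.31 -0.52  0.74 -0.    0.09]
0.54 [192.4 209.8 211.5 226. ] W [406.2 238.6] R [-91.7 141.7]
0.45 [216.3 196.1 318.7 286.3] W [525.3  81.3] R [  5.3 -30.2]
0.18 [269.4 244.8 288.4 265.1] W [529.   25.4] R [  1.6 -86.1]
0.51 [255.2 227.  278.6 253.6] W [525.3  85.1] R [  5.8 -26.5]
0.5 [192.9 210.1 212.1 225.6] W [407.6 238.2] R [-90.3 141.1]
```

```bash
python3 -m jog '[[6,0.8,0,0,0,0],[6,0.8,0,0,0,0],[6,0.8,0,0,0,0],[6,0.8,0,0,0,0],[6,0.8,0,0,0,0],[0,0,0,0,0,0],[0,0,0,0,0,0]]'; python3 -c "
from h import *
st()"
```

```text
time: 11.12
ee_pos: [481.8, 108.5, 77.3]
orientation: [-0.0, -0.068, 0.998, -0.0]
wrist_force: [0.3, 0.5, -0.5]
width: 15.9
grasp_force: 0.0
t 11.12 p [481.8 108.5  77.3] rack [-34.1   2.6] tool y deg 97.8 z [-0. -0. -1.] F [ 0.3  0.5 -0.5] w 15.9 q [ 0.22  0.37 -0.44  0.77  0.    0.09]
```

```bash
python3 -m jog '[[-9.9,-1.3,0,0,0,0],[-19.8,-2.7,0,0,0,0],[-19.8,-2.7,0,0,0,0],[0,0,0,0,0,0],[0,0,35,0,0,0],[0,0,38,0,0,0],[0,0,38,0,0,0],[0,0,38,0,0,0],[-20,30,0,0,0,0],[-20,30,0,0,0,0]]'; python3 -m jog '[[-15,36,0,0,0,0],[-15,36,0,0,0,0],[-15,36,0,0,0,0],[-15,36,0,0,0,0],[-10,36,0,0,0,0],[-10,36,0,0,0,0],[0,36,0,0,0,0],[0,36,0,0,0,0],[0,0,0,0,0,0]]'; python3 -c "
from h import *
st()
t=snapshot('top');s=snapshot('side')
print([(n,q,round(r['conf'],2),(np.array(r['rect'])*[512,384,512,384]).round(1).tolist()) for n in ('side','top') for q in ('tab_fin','tin_center') for r in look_for(n,q)[:2]])
a=cv2.resize(t[180:265,218:318,::-1],(400,340),interpolation=cv2.INTER_CUBIC);b=cv2.resize(s[175:260,190:290,::-1],(400,340),interpolation=cv2.INTER_CUBIC)
cv2.imwrite('pics/m6.png',np.hstack([a,b]))"
```

```text
time: 11.95
ee_pos: [393.3, 162.1, 228.7]
orientation: [0.002, -0.066, 0.998, 0.001]
wrist_force: [0.9, 1.1, -0.5]
width: 15.9
grasp_force: 0.0
time: 12.7
ee_pos: [311.4, 454.8, 225.7]
orientation: [0.0, -0.07, 0.998, 0.001]
wrist_force: [-0.0, 0.7, -0.3]
width: 15.9
grasp_force: 0.0
t 12.7 p [311.4 454.8 225.7] rack [-156.7  368.5] tool y deg 98.0 z [-0.     0.001 -1.   ] F [-0.   0.7 -0.3] w 15.9 q [ 0.97  0.34 -0.06  1.17  0.    0.83]
[('side', 'tab_fin', 0.54, [268.5, 205.5, 273.0, 220.3]), ('side', 'tin_center', 0.65, [193.4, 211.1, 212.4, 224.6]), ('side', 'tin_center', 0.38, [342.6, 249.5, 378.7, 276.5]), ('top', 'tab_fin', 0.54, [287.9, 191.2, 292.0, 205.5]), ('top', 'tin_center', 0.75, [240.0, 244.0, 255.0, 260.0]), ('top', 'tin_center', 0.44, [284.6, 205.3, 302.2, 219.4])]
```

View pics/m6.png

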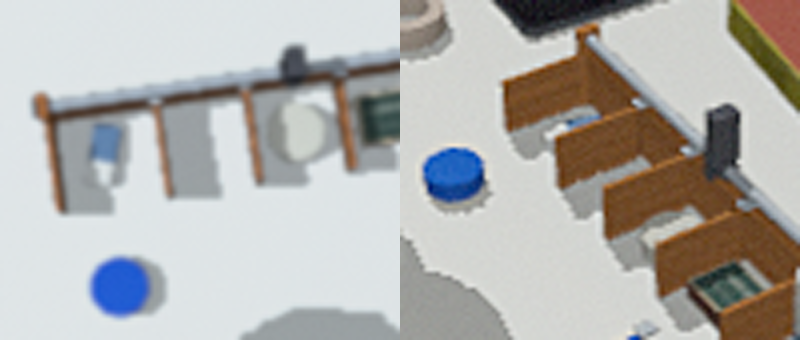

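The tin is in gap 3 at (302,133), about 10 mm behind the divider fronts. The tab at (293,65) stands over gap 3 between its dividers, and everything else is where it was.

```bash
python3 -c "
from rig import *
print(job_done())"
```

```text
the job is handed in; nothing more can be done
None
```

I handed the job in: the tab stands over the third gap, and the white tin lies inside that gap about 10 mm behind the divider fronts. The other loose things I could see in the last picture were in place (the glue stick and tape measure were out of frame), and it took about 13 s of the 69 s.

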